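# Free the slicing disc: take off its hub cap, thread hand unknown

### The job

The slicer's disc has to come out for washing. First clear away the white food pusher that was left standing on the disc: stand it upright on the narrow raised steel shelf beside the slicer, where the shaker also stands, and let go of it. Then unscrew the black hub cap in the middle of the disc - nobody remembers whether its thread is right- or left-handed, so try it both ways and go the way that gives - lift it off, and finish still holding it in the gripper, level and well clear above its spindle; leave the shaker, bowl and brush where they are.

Things in the scene. Friction and masses are not known exactly. Their poses are not given: they have to be found in the camera images.
- slicer: Counter slicer, hopper cover off, fixed. Origin: on the vertical spindle axis at counter level; z up; outlet to own -x, hinge block to +x. Housing x -130 to 140 mm, y -118 to 118, 145 high; on it an open round pan, outer radius 122 mm, inner 116, rim at z = 212 mm. In it a flat steel disc, radius 112 mm, upper face z = 190 mm, that does not turn. Outlet slope reaches x = -190 mm, below z = 150.
- hinge_block (a point): Middle of the top of the slicer's hinge block (70 x 92 mm), 166 mm from the spindle axis towards the slicer's +x, 235 mm above the counter: the slicer's highest part. Not to be used.
- spindle_seat (a point): Point on the spindle axis at the disc's upper face (z = 190 mm), where the cap's rim sits when screwed home. The threaded spindle end, steel, 41 mm in diameter, stands 20 mm above it inside the cap; it does not turn.
- cap: Black hub cap screwed on the spindle, loose part, about 90 g. Origin: centre of its underside (at the seat when home); z up, x along its wing bar. Round fluted skirt 58 mm in diameter, 25 mm high. Thread right-handed (off anticlockwise from above) in some episodes, left-handed (off clockwise) in others; the wrong way it stops dead within 0.06 rad. Turns easily and stays where it is turned to.
- cap_bar (a point): Middle of the top of the cap's upright wing bar, the part to grip: 50 mm long (cap's x), 14 mm thick (cap's y), reaching from 25 to 53 mm above the cap's underside; this point is 53 mm above it. Coarse thread: 1.26 rad from home (1.12 to 1.40) frees the cap, which climbs about 4 mm evenly on the way (1 mm play); a stop comes at about 1.45 rad. When free it lifts straight off, not turning.
- pusher: White plastic food pusher, loose, about 160 g, standing on the disc near the cap at the start. Origin: centre of its flat foot; z up, along its axis. Foot 50 mm in diameter and 40 mm high, then tapering to a round handle 32 mm in diameter from 50 to 110 mm above the origin (its top).
- rack: Narrow raised steel shelf on the counter beside the slicer, fixed. Origin: centre of its footprint at counter level; z up, x along its length. Flat top 260 mm long (own x) and 44 mm wide (own y), its face at z = 100 mm, on two end legs with feet 100 mm wide. The shaker stands near its +x end; the rest of the top is free.
- shaker: Steel seasoning shaker, 38 mm in diameter and 79 mm high, loose, standing on the shelf near its +x end. Origin: centre of its foot. To be left alone.
- bowl: Steel bowl, 130 mm across and 55 mm high, loose on the counter. Origin: centre of its foot. To be left alone.
- brush: Wooden brush 210 mm long, lying on the counter. Origin: near its middle, at counter level. To be left alone.

How it is judged:
On the way, in this order (a step that is already met when the one before it is completed fails the run):
1. the pusher stands upright on the narrow shelf, let go of, while the cap is still on its spindle (angle between pusher's own z axis and vertical below 0.12 rad and z of pusher in the frame of rack between 0.095 and 0.106 m and contact force between pusher and rack above 0.5 N and contact force between pusher and the fingers below 0.1 N and z of cap in the frame of slicer below 0.2 m), for 0.3 s.
2. the cap is off the thread, lifted above the spindle in the fingers (z of cap in the frame of slicer above 0.22 m and contact force between cap and the fingers above 1 N), for 0.1 s.
At the end, for the whole second after the job is handed in: The cap is held still in the fingers over its spindle, underside at least 40 mm above its seat, within 60 mm of the axis, tilted under 0.3 rad, not touching the slicer; the pusher stands upright (within 0.12 rad), at rest, on the narrow shelf's top (z of cap in the frame of slicer above 0.23 m and horizontal distance between cap and spindle_seat below 0.06 m and angle between cap's own z axis and vertical below 0.3 rad and contact force between cap and the fingers above 1 N and contact force between cap and slicer below 0.1 N and linear speed of cap below 0.03 m/s and angle between pusher's own z axis and vertical below 0.12 rad and z of pusher in the frame of rack between 0.095 and 0.106 m and contact force between pusher and rack above 0.5 N and linear speed of pusher below 0.02 m/s and contact force between pusher and the fingers below 0.1 N); the arm keeps its last pose, push and grip.
It fails at once if the shaker is pushed more than 20 mm or tipped (distance of shaker from where it was at the start of the episode above 0.02 m or angle between shaker's own z axis and vertical above 0.3 rad).
It fails at once if the bowl or brush is moved more than 30 mm (distance of any of bowl, brush from where it was at the start of the episode above 0.03 m).
It also fails if it takes over 69 s, if anything falls off the work surface, if the arm or the gripper's body presses on something with over 40 N, if the wrist force passes 120 N, or if a joint passes its speed limit or range.

### The arm

A 6-joint arm with a two-finger parallel gripper is mounted at the origin on the work surface. World frame = base frame: x ahead of the robot, y to its left, z up, the work surface at z = 0. Lengths are in m, angles in rad, forces in N, time in s.
With the tool pointing down it reaches from about 0.275 to 0.75 m from the base axis. Payload 10.2 kg.
Tool frame: the origin (TCP) lies at the very end of the fingers, on their centre line; the grasp point (between the pads) lies 19 mm behind it (arm.tcp_to_grasp is the distance from the TCP to the grasp point, in m); z points along the fingers, y is the line along which they close (so a half turn about z gives the same grasp; the last joint's range is limited). The gripper opens to 85 mm and grips with 20 to 120 N. Pads are 22 mm wide; open, the fingers measure 114 mm over their backs; the gripper's body (76 mm by 85 mm) begins 54 mm behind the grasp point. The pads swing forward as they close: fully open they stand 13 mm farther back than shut.
Start: joints at [-1.494, 0.313, 1.498, -0, 1.331, -0.223], TCP at [0.155, -0.502, 0.231] pointing down, gripper open.
Joint ranges: [-2.94, 2.94], [-0.97, 2.17], [0.19, 2.56], [-1.23, 4.37], [0.02, 3.11], [-2.88, 2.88]. Speed limits (rad/s): [2.39, 2.39, 3.01, 3.14, 3.14, 3.14].

### API

Orientations are given as a unit quaternion [x, y, z, w].
In Python, from rig import arm gives the robot as it stands.
- The arm moves only by the shell command python3 -m inch 'ROWS' [FORCE]. ROWS is JSON, a list of rows, each a list of 7 numbers: the shift along the tool's x, y, z in mm, then the turn, a rotation vector about the tool's x, y, z in rad, then the opening, from -1 (shut) to 1 (fully open), so that 0 is half open. In form: [[tx, ty, tz, rx, ry, rz, fingers], ...]. A call has 1 to 20 rows; each row is the pose to reach, as a shift and turn from the pose commanded when the call began, along the tool's axes at that moment; what a row does not reach only later rows make up. A row lasts 1/10 s, in which the tool goes at most 50 mm and 8.59 degrees, less where a joint would pass 70% of its speed; a pose out of reach is approached as far as the arm can. A call with a gripper value outside its range is refused whole. The fingers move at their own pace and stop on an object; FORCE is the grip in N (left out, the last holds). Time passes only in rows, so rows that repeat a pose let the fingers close. It gives the time, the measured TCP pose, the force, the opening and the grip force at its end, in the units of the state.
- arm.state(): the state, without advancing time (a new reading comes with each control period).
- arm.read_camera(name): name is "side" or "top"; returns a dict with "pixels" (384x512x3 uint8, blue, green, red), "mtx" (3x3 intrinsics, pixels), "extrinsics" (4x4, takes a point from camera to world coordinates). Camera axes: x right, y down, z forward; pixel columns grow to the right and rows downward; lengths in m; the calibration is good to about 2 mm. A picture is of the moment at which its call begins. There is no depth.
- arm.hand_in(): hands the job in; it is judged then, once.
Trained networks look in a picture, given as the dict that the camera call returned (one of the last four; its "shot" number tells which), for a name from the list of things; names that differ only in an ending like _2 or _b are one class to them, and where a whole thing is asked for, a point or a joint stands for the part that bears it (a point fixed in the world has none). Each returns a list of dicts, best first, with "p" (0 to 1); they miss things now and then, are a little off and sometimes report something else, mostly with a low value. They report only what shows in the picture. A call takes as long as a camera call.
- arm.find_in(picture, query): "uv" ([column, row] in pixels, amid what is visible of it).
The state is a dict: "t": time; "joint_pos": joint angles; "joint_velocities": joint speeds; "joint_torque": joint torques, N m; "tcp_pos": TCP position; "tool_rot": TCP orientation; "contact_force": force on the tool from outside, world axes, zero at the start; "torque": the same for the moment, N m; "width": finger opening in m; "grip_force": force on a finger pad.
Only numpy, scipy, OpenCV 4.12 (cv2) and the standard library are available. Lean on these libraries where they do the work, as an engineer would, in place of code of your own. Each camera call takes 0.05 s, during which the arm holds its last target. There are 200 camera calls.

## Working session

There is one attempt and no reset: what is moved stays moved. The work goes in short steps, Python scripts to look and compute and a shell command to move; the robot and the scene stay as the last step left them, time stands still between calls to the robot, and variables do not carry over. Pictures are saved under pics/ and viewed, at most 10 in all, crops included, and the job is handed in when it is done.

```bash
mkdir -p pics; ls; cat > h.py <<'E'
import numpy as np,cv2
from rig import arm
from scipy.spatial.transform import Rotation as R
def onz(c,uv,z):
    d=np.linalg.inv(c["mtx"])@[uv[0],uv[1],1]; E=np.array(c["extrinsics"]); d=E[:3,:3]@d; o=E[:3,3]
    return o+d*(z-o[2])/d[2]
def proj(c,p):
    E=np.linalg.inv(c["extrinsics"]); q=np.array(c["mtx"])@(E[:3,:3]@p+E[:3,3]); return q[:2]/q[2]
def tri(a,ua,b,ub):
    A=[];B=[]
    for c,u in((a,ua),(b,ub)):
        P=np.array(c["mtx"])@np.linalg.inv(c["extrinsics"])[:3]
        for i in(0,1): r=u[i]*P[2]-P[i]; A.append(r[:3]);B.append(-r[3])
    return np.linalg.lstsq(np.array(A),np.array(B),rcond=None)[0]
def totool(p):  # world target of TCP -> shift in tool mm
    s=arm.state(); return R.from_quat(s["tool_rot"]).inv().apply(np.array(p)-s["tcp_pos"])*1000
E
python3 - <<'E'
from h import *
np.set_printoptions(precision=4,suppress=True)
s=arm.state();print(s["tcp_pos"],s["tool_rot"],s["width"],R.from_quat(s["tool_rot"]).as_matrix())
cs={n:arm.read_camera(n) for n in("top","side")}
for n,c in cs.items():
    cv2.imwrite(f"pics/{n}0.png",c["pixels"]);print(n,np.array(c["extrinsics"])[:3,3])
    for q in["slicer","hinge_block","cap","cap_bar","spindle_seat","pusher","rack","shaker","bowl","brush"]:
        print(n,q,[(np.round(d["uv"],1).tolist(),round(d["p"],2)) for d in arm.find_in(c,q)[:2]])
E
```

```text
pics
[ 0.155  -0.5013  0.2307] [ 0.9888  0.1493  0.     -0.0007] 0.08553255521412015 [[ 0.9554  0.2953 -0.0001]
 [ 0.2953 -0.9554  0.0013]
 [ 0.0003 -0.0013 -1.    ]]
top [ 0.4141 -0.0655  1.8147]
top slicer [([193.4, 185.7], 0.79)]
top hinge_block [([192.4, 188.7], 0.93)]
top cap []
top cap_bar [([182.0, 192.7], 0.64)]
top spindle_seat [([189.9, 187.1], 0.89)]
top pusher [([169.4, 208.0], 0.48), ([192.3, 188.1], 0.4)]
top rack [([306.1, 196.9], 0.73), ([186.1, 193.2], 0.41)]
top shaker []
top bowl [([106.8, 209.0], 0.92), ([185.3, 190.9], 0.68)]
top brush [([403.7, 221.5], 0.67)]
side [ 0.5504 -1.0341  1.0912]
side slicer [([253.5, 164.6], 0.6)]
side hinge_block [([251.0, 162.2], 0.58)]
side cap [([243.3, 145.7], 0.73)]
side cap_bar [([241.6, 138.3], 0.72)]
side spindle_seat [([250.6, 160.3], 0.84)]
side pusher [([229.5, 128.9], 0.59)]
side rack [([242.1, 246.6], 0.57)]
side shaker [([277.2, 235.3], 0.56)]
side bowl []
side brush [([221.8, 367.6], 0.97)]
```

```bash
python3 - <<'E'
import cv2
a=cv2.imread("pics/top0.png")[110:290,80:340];b=cv2.imread("pics/side0.png")[70:300,130:370]
cv2.imwrite("pics/t1.png",cv2.resize(a,None,fx=3,fy=3,interpolation=cv2.INTER_CUBIC))
cv2.imwrite("pics/s1.png",cv2.resize(b,None,fx=2.5,fy=2.5,interpolation=cv2.INTER_CUBIC))
E
```

```text
(no output)
```

View pics/t1.png

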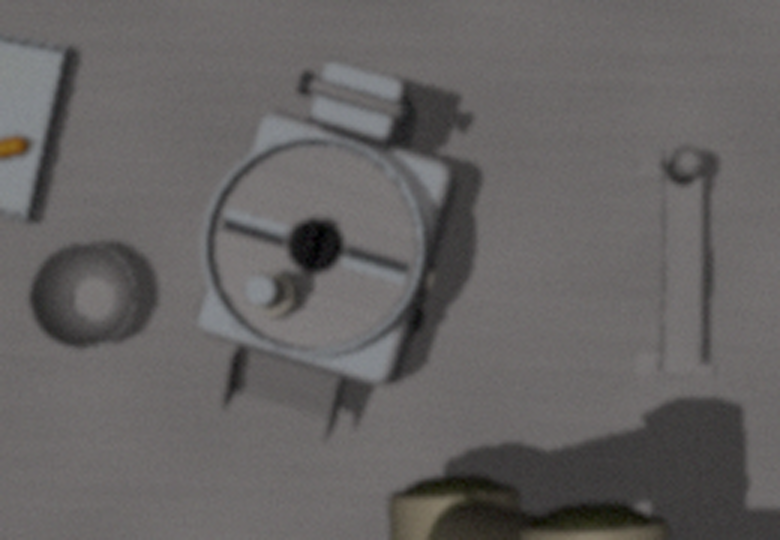

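View pics/s1.png

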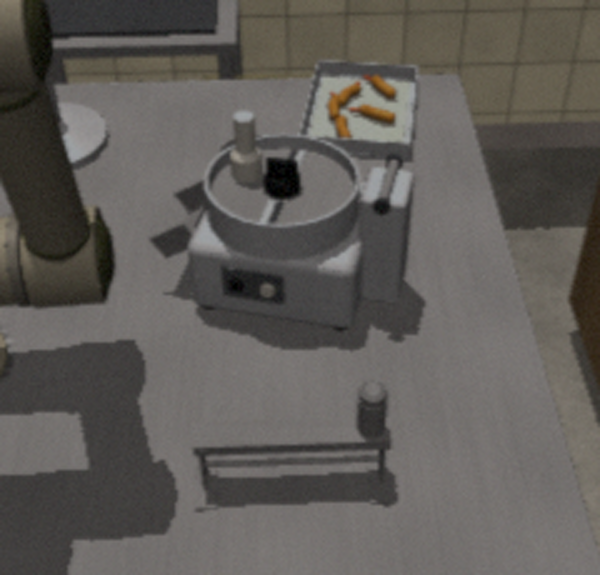

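The top view shows the pusher's top at about (168,207), the cap and pan centre at (185,192), and the rack running from about (307,160) to (307,234) with the shaker at its far end. The side view agrees, with the pusher top at (228,117), the cap top at (243,135) and the rack's left end at (208,249).

```bash
python3 - <<'E'
from h import *
np.set_printoptions(precision=4,suppress=True)
t=arm.read_camera("top");s=arm.read_camera("side")
print("pusher tri",tri(t,(167.7,206.7),s,(227.6,116.8)),"top@.3",onz(t,(167.7,206.7),.3),"side@.3",onz(s,(227.6,117.5),.3))
print("cap tri",tri(t,(185,191.7),s,(242.8,134.8)),onz(t,(185,191.7),.24),onz(s,(242.8,134.8),.243))
print("pan",onz(t,(185.4,191.9),.212))
# rack ends (top edges)
for uv in[(301.7,234),(314.7,234),(301.7,165),(314.7,165),(308.5,165)]: print("rack",onz(t,uv,.1))
print("rack side L,R",onz(s,(208,248),.1),onz(s,(285,244),.1))
print("hinge",onz(t,(80+357/3,110+100/3),.235))
def st(c,x0,x1,y0,y1,f):
    k=c["pixels"][y0:y1,x0:x1].astype(float);k=np.clip((k-k.min())*255/70,0,255).astype(np.uint8)
    return cv2.resize(k,None,fx=f,fy=f,interpolation=cv2.INTER_CUBIC)
A=st(t,165,205,172,212,10);B=st(s,222,262,115,155,10)
cv2.imwrite("pics/cap.png",np.hstack([A,B]))
g=t["pixels"][:,:,:].mean(2)
for r in(190,205,220):print(r,g[r,292:326].astype(int))
E
```

```text
pusher tri [0.4941 0.2178 0.2971] top@.3 [0.4939 0.2173 0.3   ] side@.3 [0.4944 0.2085 0.3   ]
cap tri [0.5478 0.1744 0.2428] [0.5467 0.1748 0.24  ] [0.55   0.1746 0.243 ]
pan [0.5484 0.1777 0.212 ]
rack [ 0.4217 -0.2144  0.1   ]
rack [ 0.4228 -0.2594  0.1   ]
rack [ 0.6628 -0.2101  0.1   ]
rack [ 0.6639 -0.2557  0.1   ]
rack [ 0.6634 -0.234   0.1   ]
rack side L,R [ 0.4265 -0.2521  0.1   ] [ 0.6787 -0.2445  0.1   ]
hinge [0.706 0.136 0.235]
190 [104 105 104 106 106 104 104 102  98  99 105 109 111 111 110 111 113 109
 111 112 112  99  80  71  77  98 104 106 106 106 107 105 105 107]
205 [104 106 106 105 104 104 105 100  96  95 105 108 109 109 109 113 113 110
 110 113 107  96  74  60  63  83  96 104 105 107 106 107 105 110]
220 [104 108 108 105 109 107 107 102  98  94 107 111 111 113 113 111 110 111
 110 108 107  97  78  66  82 101 107 108 107 105 111 110 109 108]
```

View pics/cap.png

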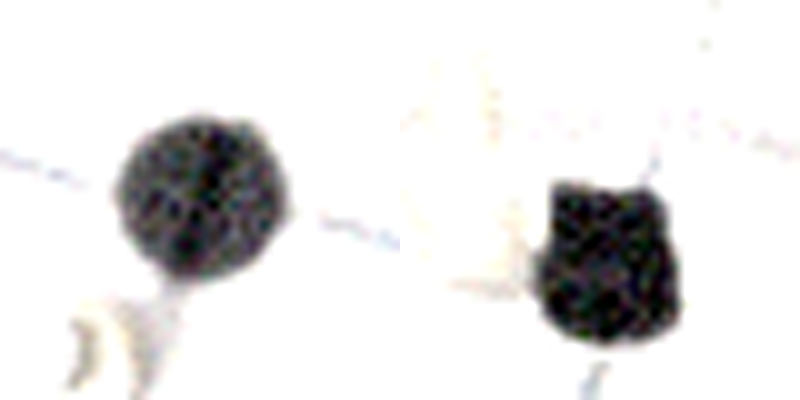

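```bash
python3 - <<'E'
from h import *
k=np.mean([arm.read_camera("top")["pixels"].astype(float) for _ in range(12)],0)[172:212,165:205]
k=np.clip((k-k.min())*255/40,0,255).astype(np.uint8)
cv2.imwrite("pics/cap2.png",cv2.resize(k,None,fx=12,fy=12,interpolation=cv2.INTER_CUBIC))
print(k[12:29,10:31].mean(2).astype(int))
E
```

```text
[[255 255 255 255 255 255 255 254 191 165 176 190 221 231 255 255 255 255
  255 255 255]
 [255 255 255 255 255 251 164 124 110 104  75  57  64  88 140 220 255 255
  255 255 255]
 [255 255 255 255 221 147 122  92  85 110  80  31  27  43 104 153 250 255
  255 255 255]
 [255 255 255 242 140 106  91  88  91  95  57  29  23  48  89 115 174 255
  255 255 255]
 [255 255 255 170 119 112  92  93  97  77  35   2  37  63  90 107 130 221
  255 255 255]
 [255 255 237 149 106 117  90 102  98  71  21  21  48  99 110 120 113 158
  255 255 255]
 [255 255 195 126 113 105 108  97 103  53  26  18  64  91 103 118  90 134
  255 255 255]
 [255 255 182 131 110 106 113 113  97  45   7  24  71 110 115 118  87 109
  255 255 255]
 [255 255 185 125 104 108 114 100  83  38  14  32  68 108 123 125  94 109
  243 255 255]
 [255 255 217 123 105 103 110 102  70  19  30  48 104 108 130 117 105 119
  244 255 255]
 [255 255 249 134 104 124  97  93  52   6  31  57 105 117 128 108 109 193
  255 255 255]
 [255 255 255 169 108 113 114  92  49  20  47  94 108 137 111 110 157 255
  255 255 255]
 [255 255 255 255 149 123 110  70  20  28  53 101 116 130 119 118 237 255
  255 255 255]
 [255 255 255 255 244 150 106  73  35  42  75 112 113 104 131 220 255 255
  255 255 255]
 [255 255 255 255 255 255 152  85  66  77 114 120 123 169 246 255 255 255
  255 255 255]
 [255 255 255 255 255 255 251 160 145 162 171 201 252 255 255 255 255 255
  255 255 255]
 [255 255 255 255 255 255 255 255 255 255 255 255 255 255 255 255 255 255
  255 255 255]]
```

View pics/cap2.png

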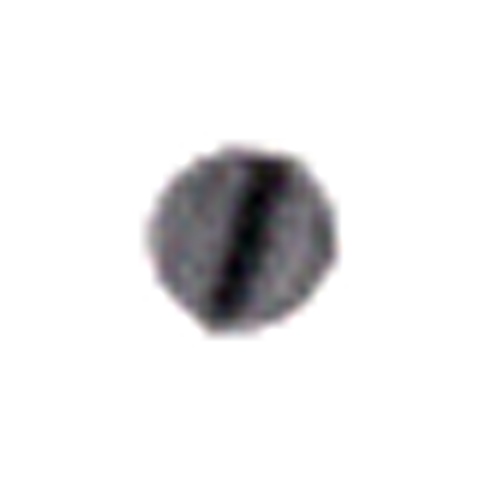

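The averaged view shows the wing bar as a dark streak from about (187,185) to (183,197). That puts its heading near -0.32 rad in world, and the cap near (0.548, 0.176). I'll take the pusher first, going up and across with the closing axis perpendicular to the direction of the cap.

```bash
python3 -m inch '[[0,0,-50,0,0,0,1],[0,0,-100,0,0,0,1],[0,0,-129,0,0,0,1],[535,-583,-129,0,0,-2.23,1],[535,-583,-129,0,0,-2.23,1],[535,-583,-129,0,0,-2.23,1],[535,-583,-129,0,0,-2.23,1],[535,-583,-129,0,0,-2.23,1],[535,-583,-129,0,0,-2.23,1],[535,-583,-129,0,0,-2.23,1],[535,-583,-129,0,0,-2.23,1],[535,-583,-129,0,0,-2.23,1],[535,-583,-129,0,0,-2.23,1],[535,-583,-129,0,0,-2.23,1],[535,-583,-129,0,0,-2.23,1],[535,-583,-129,0,0,-2.23,1],[535,-583,-129,0,0,-2.23,1],[535,-583,-129,0,0,-2.23,1],[535,-583,-129,0,0,-2.23,1],[535,-583,-129,0,0,-2.23,1]]' 40
python3 - <<'E'
from h import *
s=arm.state();print(s["joint_pos"],R.from_quat(s["tool_rot"]).as_matrix().round(3))
print(totool([.494,.214,.24]))
c=arm.read_camera("side")["pixels"][70:220,160:360]
cv2.imwrite("pics/s2.png",cv2.resize(c,None,fx=3,fy=3))
E
```

```text
t: 3.8
tcp_pos: [0.4947, 0.2169, 0.3587]
tool_rot: [0.299, 0.954, -0.0, -0.001]
contact_force: [0.7, -1.2, -0.1]
width: 0.0859
grip_force: 0.0
[ 1.95859560e-01  2.97431729e-01  1.19290971e+00  7.57319139e-04
  1.65328614e+00 -7.67450603e-01] [[-0.821  0.571 -0.002]
 [ 0.571  0.821  0.   ]
 [ 0.002 -0.001 -1.   ]]
[ -1.31994096  -2.68038824 118.70221728]
```

View pics/s2.png

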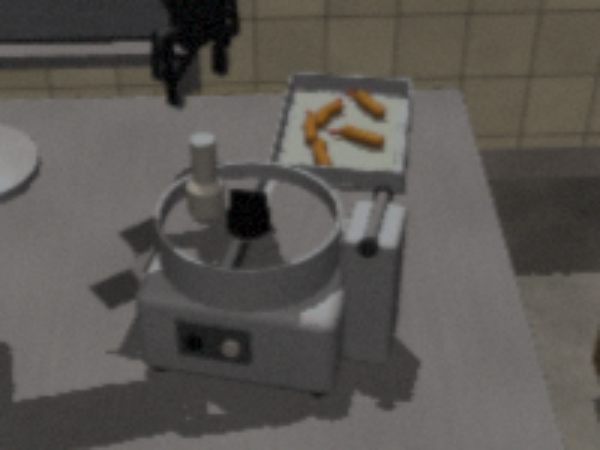

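The side view shows the open fingers straddling the air above the pusher, with the tips at about (218,103) and (233,93) and the pusher top at (228,116). I'll descend and close.

```bash
python3 -m inch '[[-1,-2,40,0,0,0,1],[-1,-2,80,0,0,0,1],[-1,-2,118,0,0,0,1],[-1,-2,118,0,0,0,1],[-1,-2,118,0,0,0,-0.5],[-1,-2,118,0,0,0,-0.5],[-1,-2,118,0,0,0,-0.5],[-1,-2,118,0,0,0,-0.5],[-1,-2,118,0,0,0,-0.5],[-1,-2,118,0,0,0,-0.5],[-1,-2,118,0,0,0,-0.5],[-1,-2,118,0,0,0,-0.5]]' 40
```

```text
t: 5.05
tcp_pos: [0.4943, 0.2113, 0.2441]
tool_rot: [0.301, 0.954, 0.001, 0.001]
contact_force: [0.9, 1.0, 7.1]
width: 0.031
grip_force: 38.9
```

```bash
python3 -m inch '[[0,0,-30,0,0,0,-0.5],[0,0,-70,0,0,0,-0.5],[0,0,-110,0,0,0,-0.5],[-250,-367,-110,0,0,0,-0.5],[-250,-367,-110,0,0,0,-0.5],[-250,-367,-110,0,0,0,-0.5],[-250,-367,-110,0,0,0,-0.5],[-250,-367,-110,0,0,0,-0.5],[-250,-367,-110,0,0,0,-0.5],[-250,-367,-110,0,0,0,-0.5],[-250,-367,-110,0,0,0,-0.5],[-250,-367,-110,0,0,0,-0.5],[-250,-367,-110,0,0,0,-0.5],[-250,-367,-110,0,0,0,-0.5],[-250,-367,-110,0,0,0,-0.5]]'
python3 - <<'E'
from h import *
s=arm.state();print(totool([.49,-.233,.165]),s["joint_pos"])
c=arm.read_camera("side");k=c["pixels"][130:310,150:350]
cv2.imwrite("pics/s3.png",cv2.resize(k,None,fx=3,fy=3))
t=arm.read_camera("top");print(arm.find_in(t,"pusher")[:2],arm.find_in(c,"pusher")[:2],proj(c,s["tcp_pos"]))
E
```

```text
t: 6.55
tcp_pos: [0.4876, -0.232, 0.3526]
tool_rot: [0.301, 0.954, 0.0, 0.0]
contact_force: [0.0, -0.1, -1.9]
width: 0.0311
grip_force: 40.5
[ -2.53420044   0.5313408  187.5634117 ] [-6.61270208e-01  2.96170071e-01  1.20995020e+00  1.67116544e-04
  1.63544204e+00 -1.62115852e+00]
[{'uv': [307.2, 218.8], 'p': 0.36}] [{'uv': [221.5, 194.4], 'p': 0.59}] [222.24685808 186.45055654]
```

View pics/s3.png

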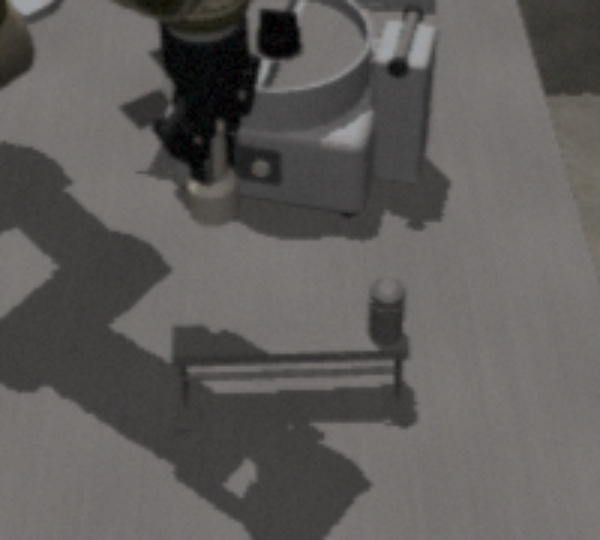

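The pusher hangs upright over the rack, foot at about (220,203), and the rack's left end is near (208,245). I'll lower it.

```bash
python3 -m inch '[[-2,0,50,0,0,0,-0.5],[-2,0,100,0,0,0,-0.5],[-2,0,145,0,0,0,-0.5],[-2,0,170,0,0,0,-0.5],[-2,0,182,0,0,0,-0.5],[-2,0,185,0,0,0,-0.5],[-2,0,185,0,0,0,-0.5]]'
python3 - <<'E'
from h import *
c=arm.read_camera("side");k=c["pixels"][170:290,170:330]
for uv in[(207.5,240),(207.5,244.5),(207.5,250)]:print(onz(c,uv,.1))
cv2.imwrite("pics/s4.png",cv2.resize(k,None,fx=5,fy=5,interpolation=cv2.INTER_CUBIC))
E
```

```text
t: 7.45
tcp_pos: [0.4897, -0.2341, 0.1684]
tool_rot: [0.301, 0.954, -0.0, 0.001]
contact_force: [0.6, -0.0, -2.8]
width: 0.031
grip_force: 40.5
[ 0.42318895 -0.21852487  0.1       ]
[ 0.42416513 -0.23753986  0.1       ]
[ 0.42532989 -0.26022821  0.1       ]
```

View pics/s4.png

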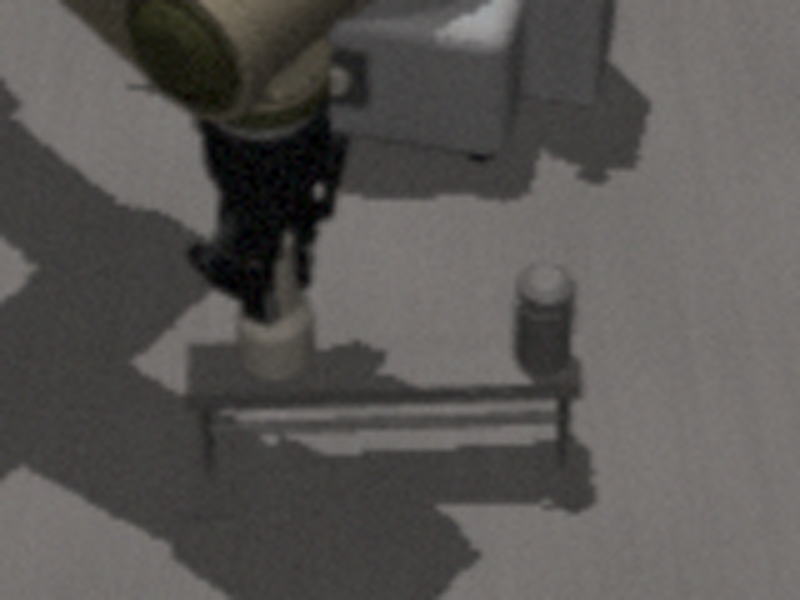

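The foot is just above the middle of the shelf, bottom edge at about (226,246), and the shelf edges are at rows 239 and 248. I'll lower it in small steps until contact.

```bash
python3 -m inch '[[0,0,4,0,0,0,-0.5],[0,0,8,0,0,0,-0.5],[0,0,11,0,0,0,-0.5],[0,0,11,0,0,0,-0.5]]'
```

```text
t: 7.9
tcp_pos: [0.489, -0.2339, 0.1559]
tool_rot: [0.301, 0.954, 0.0, -0.0]
contact_force: [-0.6, 0.5, -1.6]
width: 0.0307
grip_force: 40.5
```

```bash
python3 -m inch '[[0,0,1,0,0,0,-0.5],[0,0,2,0,0,0,-0.5],[0,0,3,0,0,0,-0.5],[0,0,3,0,0,0,-0.5]]'
```

```text
t: 8.3
tcp_pos: [0.4894, -0.2341, 0.1541]
tool_rot: [0.301, 0.954, -0.0, 0.001]
contact_force: [0.2, 1.7, 4.2]
width: 0.031
grip_force: 41.0
```

Contact is made. I'll release and rise.

```bash
python3 -m inch '[[0,0,-1,0,0,0,-0.3],[0,0,-1,0,0,0,0],[0,0,-1,0,0,0,0.5],[0,0,-1,0,0,0,1],[0,0,-1,0,0,0,1],[0,0,-1,0,0,0,1],[0,0,-1,0,0,0,1],[0,0,-1,0,0,0,1],[0,0,-20,0,0,0,1],[0,0,-50,0,0,0,1],[0,0,-90,0,0,0,1],[0,0,-140,0,0,0,1],[0,0,-170,0,0,0,1],[0,0,-170,0,0,0,1]]'
python3 - <<'E'
from h import *
s=arm.state()
c=arm.read_camera("side");k=c["pixels"][170:290,170:330];t=arm.read_camera("top")
cv2.imwrite("pics/s5.png",cv2.resize(k,None,fx=4,fy=4,interpolation=cv2.INTER_CUBIC))
print(totool([.548,.176,.330]),R.from_quat(s["tool_rot"]).as_matrix().round(3))
E
```

```text
t: 9.7
tcp_pos: [0.49, -0.2346, 0.3278]
tool_rot: [0.301, 0.954, -0.001, 0.004]
contact_force: [0.1, 0.5, -0.5]
width: 0.0854
grip_force: 0.0
[187.23927427 369.39266953  -7.01534205] [[-0.819  0.574  0.007]
 [ 0.574  0.819 -0.005]
 [-0.008 -0.    -1.   ]]
```

View pics/s5.png

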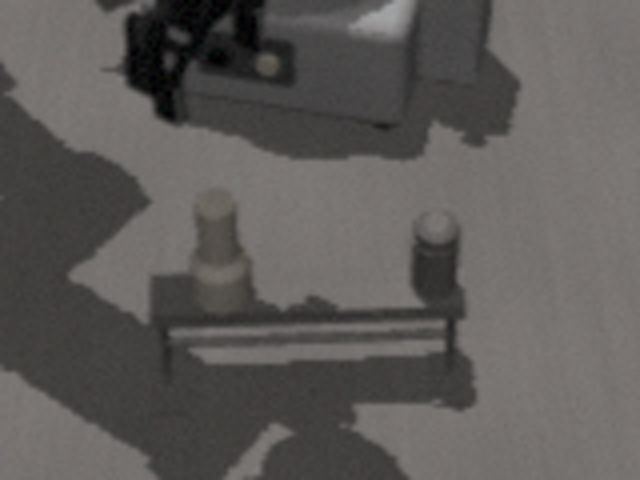

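The pusher stands upright on the shelf, foot at about (225,245), and the shaker is untouched at (279,235). Now for the cap.

```bash
python3 -m inch '[[187,369,-4,0,0,-0.29,1],[187,369,-4,0,0,-0.29,1],[187,369,-4,0,0,-0.29,1],[187,369,-4,0,0,-0.29,1],[187,369,-4,0,0,-0.29,1],[187,369,-4,0,0,-0.29,1],[187,369,-4,0,0,-0.29,1],[187,369,-4,0,0,-0.29,1],[187,369,-4,0,0,-0.29,1],[187,369,-4,0,0,-0.29,1],[187,369,-4,0,0,-0.29,1],[187,369,-4,0,0,-0.29,1]]'
python3 - <<'E'
from h import *
s=arm.state();M=R.from_quat(s["tool_rot"]).as_matrix();print(totool([.548,.176,.220]),M.round(3),np.arctan2(M[1,0],M[0,0]),s["joint_pos"])
c=arm.read_camera("side");print(proj(c,s["tcp_pos"]),arm.find_in(c,"cap_bar")[:1],onz(c,arm.find_in(c,"cap_bar")[0]["uv"],.235))
E
```

```text
t: 11.0
tcp_pos: [0.5481, 0.174, 0.3269]
tool_rot: [0.161, 0.987, -0.0, -0.0]
contact_force: [0.4, -0.2, 0.1]
width: 0.0852
grip_force: 0.0
[  0.62108443   1.93551732 106.90275086] [[-0.948  0.318 -0.001]
 [ 0.318  0.948 -0.   ]
 [ 0.001 -0.001 -1.   ]] 2.8179406742236104 [ 1.03891061e-01  3.84897912e-01  1.15295275e+00 -2.69955279e-04
  1.60457148e+00 -1.14326248e+00]
[241.76186397 115.96764741] [{'uv': [244.5, 140.2], 'p': 0.69}] [0.55584976 0.15055455 0.235     ]
```

```bash
python3 -m inch '[[1,1,40,0,0,0,1],[1,1,80,0,0,0,1],[1,1,100,0,0,0,1],[1,1,106,0,0,0,1],[1,1,106,0,0,0,0.2],[1,1,106,0,0,0,-0.3],[1,1,106,0,0,0,-0.9],[1,1,106,0,0,0,-0.9],[1,1,106,0,0,0,-0.9],[1,1,106,0,0,0,-0.9],[1,1,106,0,0,0,-0.9],[1,1,106,0,0,0,-0.9]]' 50
```

```text
t: 12.35
tcp_pos: [0.5489, 0.181, 0.2233]
tool_rot: [0.159, 0.987, 0.005, 0.003]
contact_force: [6.2, 21.8, 2.2]
width: 0.0133
grip_force: 48.3
```

Width is 13.3 mm, so the bar is held. The lateral 22 N says the cap sits a little further along tool +y, so I'll centre on it.

```bash
python3 -m inch '[[0,4,0,0,0,0,-0.9],[0,6,0,0,0,0,-0.9],[0,6,0,0,0,0,-0.9],[0,6,0,0,0,0,-0.9]]'
```

```text
t: 12.75
tcp_pos: [0.5497, 0.183, 0.2224]
tool_rot: [0.16, 0.987, 0.001, 0.001]
contact_force: [1.1, 3.8, 5.8]
width: 0.0133
grip_force: 49.8
```

```bash
python3 -m inch '[[0,0,0,0,0,-0.03,-0.9],[0,0,0,0,0,-0.06,-0.9],[0,0,0,0,0,-0.09,-0.9],[0,0,0,0,0,-0.12,-0.9],[0,0,0,0,0,-0.12,-0.9]]'
python3 -c "
from h import *
s=arm.state();M=R.from_quat(s['tool_rot']).as_matrix();print(np.arctan2(M[1,0],M[0,0]),s['torque'],s['tcp_pos'])"
```

```text
t: 13.25
tcp_pos: [0.5491, 0.1824, 0.2223]
tool_rot: [0.1, 0.995, 0.0, 0.0]
contact_force: [-2.8, 1.7, 7.7]
width: 0.0126
grip_force: 49.9
2.9403991580719127 [ 0.05459413  0.57824388 -0.09658482] [0.54913485 0.18240503 0.2223318 ]
```

```bash
python3 -m inch '[[0,0,0,0,0,-0.05,-0.9],[0,0,0,0,0,-0.1,-0.9],[0,0,0,0,0,-0.15,-0.9],[0,0,0,0,0,-0.15,-0.9]]'
python3 -c "
from h import *
s=arm.state();M=R.from_quat(s['tool_rot']).as_matrix();print(np.arctan2(M[1,0],M[0,0]),s['torque'],s['tcp_pos'])"
```

```text
t: 13.65
tcp_pos: [0.5491, 0.1821, 0.2223]
tool_rot: [0.025, 1.0, -0.0, 0.0]
contact_force: [-3.0, -0.2, 8.2]
width: 0.0127
grip_force: 50.0
3.090851865509353 [-0.16638874  0.65976932 -0.04157379] [0.54905786 0.18214169 0.22232815]
```

It gives way anticlockwise (0.27 rad, hardly any torque), so the thread is right-handed. I'll carry on to about 1.38 rad, climbing with it.

```bash
python3 -m inch '[[0,0,-1,0,0,-0.1,-0.9],[0,0,-1.5,0,0,-0.2,-0.9],[0,0,-2,0,0,-0.3,-0.9],[0,0,-2.5,0,0,-0.4,-0.9],[0,0,-3,0,0,-0.5,-0.9],[0,0,-3,0,0,-0.6,-0.9],[0,0,-3.5,0,0,-0.7,-0.9],[0,0,-4,0,0,-0.8,-0.9],[0,0,-4,0,0,-0.9,-0.9],[0,0,-4.5,0,0,-1.0,-0.9],[0,0,-5,0,0,-1.06,-0.9],[0,0,-5,0,0,-1.11,-0.9],[0,0,-5,0,0,-1.11,-0.9]]'
python3 -c "
from h import *
s=arm.state();M=R.from_quat(s['tool_rot']).as_matrix();print(np.arctan2(M[1,0],M[0,0])+6.283,s['torque'],s['tcp_pos'],s['joint_pos'])"
```

```text
t: 14.95
tcp_pos: [0.5495, 0.1819, 0.2261]
tool_rot: [-0.505, 0.863, -0.0, -0.0]
contact_force: [2.3, -1.8, -0.3]
width: 0.0128
grip_force: 48.9
4.199398761510508 [-0.27443792 -0.45633816  0.03031046] [0.54952113 0.18186524 0.22611804] [ 1.17675856e-01  4.36053953e-01  1.33610058e+00 -8.34489036e-04
  1.36933136e+00 -2.51094511e+00]
```

Turned 1.38 rad with the forces near zero. I'll lift gently first.

```bash
python3 -m inch '[[0,0,-2,0,0,0,-0.9],[0,0,-4,0,0,0,-0.9],[0,0,-6,0,0,0,-0.9],[0,0,-6,0,0,0,-0.9]]'
```

```text
t: 15.35
tcp_pos: [0.5495, 0.1823, 0.2326]
tool_rot: [-0.505, 0.863, -0.0, 0.0]
contact_force: [3.9, -1.0, -2.0]
width: 0.0128
grip_force: 48.9
```

```bash
python3 -m inch '[[0,0,-15,0,0,0,-0.9],[0,0,-35,0,0,0,-0.9],[0,0,-60,0,0,0,-0.9],[0,0,-80,0,0,0,-0.9],[0,0,-80,0,0,0,-0.9],[0,0,-80,0,0,0,-0.9],[0,0,-80,0,0,0,-0.9],[0,0,-80,0,0,0,-0.9]]'
python3 - <<'E'
from h import *
c=arm.read_camera("side");k=c["pixels"][70:290,170:350]
cv2.imwrite("pics/s6.png",cv2.resize(k,None,fx=2.7,fy=2.7,interpolation=cv2.INTER_CUBIC))
E
```

```text
t: 16.15
tcp_pos: [0.5489, 0.1824, 0.3111]
tool_rot: [-0.505, 0.863, 0.001, -0.001]
contact_force: [0.6, -1.1, -1.7]
width: 0.013
grip_force: 50.0
```

View pics/s6.png

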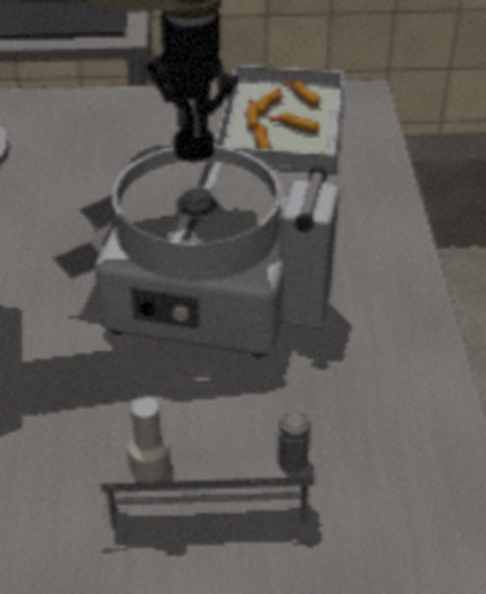

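The cap hangs level in the fingers at about (242,123), well above the bare spindle at (243,145). The pusher stands on the shelf and the shaker is in place.

```bash
python3 -c "
from rig import arm
print(arm.hand_in())"
```

```text
the job is handed in; nothing more can be done
None
```

The job is handed in at about 16 s with no verdict returned: the pusher stands upright on the shelf, and the cap, unscrewed anticlockwise, is held level about 85–90 mm above its seat, with the shaker, bowl and brush left alone.

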